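Cover the egg pot and take its lid temperature

TASK

Put the lid on the clay pot of eggs so that it sits fully home, and let go of it; then take the contact thermometer out of its wooden stand and hold its sprung copper tip on the middle of the brass disc on the lid's sloping shoulder, square to the disc (so leaning with the slope), pressing lightly so that the sprung tip is about half pushed in and never hard. Finish while still holding the thermometer there in the gripper, steady and reading. Leave the other tableware where it stands.

Things in the scene. Friction and masses are not known exactly. Their poses are not given: they have to be found in the camera images.
- pot: Round brown clay pot with its cork mat, fixed to the table, holding four white eggs; 192 mm across, rim 92 mm above the table, mouth 168 mm wide; two stub ears at its own +y and -y reach 120 mm from the axis, 61 to 75 mm above the table. Origin: on the axis at table height, z up.
- pot_rim (a point): Centre of the pot's mouth, at the height of the rim (92 mm above the table).
- lid: Loose grey pot lid, 186 mm across, 0.35 to 0.65 kg, at first flat on the table left or right of the pot. Origin: centre of its underside, z up. Below, a tapered plug 8 mm high (132 mm wide, 156 at its top) enters the mouth, 6 mm to spare all round; the flange then rests on the rim: fully home the origin is 8 mm below the rim. The top cone falls outwards at 20 degrees. Any yaw on the pot will do.
- lid_knob (a point): Middle of the round brown knob on top of the lid, on its axis, 58 mm above the lid's origin. Grip it here: 34 mm in diameter, from 44 to 72 mm above the lid's origin, on a 24 mm neck that stands on the cone's flat top (38 mm above the origin, 52 mm wide).
- disc (a point): Middle of the upper face of the brass disc (28 mm in diameter, small black dot in its middle) on the lid's sloping shoulder: 61.4 mm from the lid's axis towards the lid's own -x, 29.8 mm above the lid's origin. Its z axis is the disc's outward normal, leaning 20 degrees from the lid's axis, outwards (towards the lid's -x).
- stand: Dark wooden block, 72 by 72 mm and 70 mm high, fixed to the table on the other side of the pot from the lid, with an upright 25 mm through hole in which the thermometer stands. Origin: centre of its underside.
- probe: Contact thermometer, 150 mm long, 0.10 to 0.17 kg, upright in the stand, tip down. Origin: end of the sprung tip when fully out; z up along it. Sleeve 14 mm thick from z = 25 to 61 mm; black collar 40 mm wide, z = 60 to 66, resting on the stand (origin 10 mm above the table); white square handle 24 by 24 mm (sides along x, y), z = 66 to 150: grip it there. Free of the stand once lifted 75 mm.
- probe_tip (a point): Centre of the lower face of the sprung copper tip (a foot 12 mm in diameter on a 7 mm stem); it moves with the tip.
- plunger (a joint): How far the sprung tip is pushed into the thermometer: 0 fully out, 0.012 m fully in. The spring pushes out with about 0.8 N at the start, rising by 0.4 N per mm (3.2 N half way in, 5.6 N fully in).
- rice_bowl: Loose pale bowl, 116 mm wide, 62 mm high, beyond the pot: leave alone. Origin under its centre.
- soup_bowl: Loose dark wooden bowl, 112 mm wide, 65 mm high, beyond the pot: leave alone. Origin under its centre.
- flower_plate: Loose white flower-shaped plate, about 200 mm wide, 13 mm high, beyond the pot: leave alone. Origin under its centre.
- green_dish: Loose green dish, 100 mm wide, 40 mm high, near the robot: leave alone. Origin under its centre.
- teacup: Loose blue cup, 70 mm wide, 70 mm high, near the robot: leave alone. Origin under its centre.
- chopsticks: Pair of black chopsticks, 220 mm long, in one piece with their white rest (42 mm), up to 18 mm high, in front of the robot: leave alone. Origin near the middle, x along the sticks.
Things that resemble listed ones, but are neither listed nor needed, are in the scene too. Leave any blue look-alike of the probe alone. What is shaped like the lid but pink is not meant.

How it is judged (in metres and radians):
On the way, in this order (a step that is already met when the one before it is completed fails the run):
1. the lid sits fully home on the pot and the robot has let go of it, the thermometer not yet on it (horizontal distance between lid and pot_rim below 0.01 m and z of lid in the frame of pot_rim between -0.012 and -0.005 m and angle between lid's own z axis and vertical below 0.06 rad and contact force between each of the fingers, the arm, probe and lid below 0.05 N), for 0.2 s.
2. the thermometer, gripped, rests on the brass disc, square to it and with its sprung tip partly pushed in (horizontal distance between lid and pot_rim below 0.01 m and z of lid in the frame of pot_rim between -0.012 and -0.005 m and angle between lid's own z axis and vertical below 0.06 rad and distance between probe_tip and disc below 0.011 m and angle between the z axis of probe and the z axis of disc, either way round below 0.15 rad and value of joint plunger between 0.0025 and 0.0095 m and contact force between probe and lid between 0.7 and 8 N and contact force between the fingers and probe above 2 N and contact force between probe and stand below 0.1 N and contact force between probe and pot below 0.1 N and linear speed of probe below 0.02 m/s), for 0.5 s.
At the end, for the whole second after the job is handed in: Lid home on the pot (within 10 mm of centre, level, underside 5 to 12 mm below the rim); fingers hold the thermometer still, clear of stand and pot, tip within 11 mm of the disc's middle, axis within 0.15 rad of its normal, sprung tip 2.5 to 9.5 mm in, force on the lid 0.7 to 8 N (all of step 2); the arm keeps its last pose, push and grip.
It fails at once if the thermometer is pressed hard on the lid (over 15 N) (contact force between probe and lid above 15 N).
It fails at once if other tableware is shifted by more than 40 mm (distance of any of rice_bowl, soup_bowl, green_dish, teacup, flower_plate, chopsticks from where it was at the start of the episode above 0.04 m).
It also fails if it takes over 54 s, if anything falls off the work surface, if the arm or the gripper's body presses on something with over 40 N, if the wrist force passes 120 N, or if a joint passes its speed limit or range.

ROBOT

A 6-joint arm with a two-finger parallel gripper is mounted at the origin on the work surface. World frame = base frame: x ahead of the robot, y to its left, z up, the work surface at z = 0. Lengths are in mm, angles in degrees, forces in N, time in s.
With the tool pointing down it reaches from about 325 to 850 mm from the base axis. Payload 15.5 kg.
Tool frame: the origin (TCP) lies midway between the tips of the shut fingers; the grasp point (between the pads) lies 19 mm behind it (arm.grip_point_offset is the distance from the TCP to the grasp point, in mm); z points along the fingers, y is the line along which they close (so a half turn about z gives the same grasp; the last joint's range is limited). The gripper opens to 91 mm and grips with 3 to 60 N. Pads are 32 mm wide; open, the fingers measure 118 mm over their backs; the gripper's body (76 mm by 178 mm) begins 60 mm behind the grasp point.
Start: joints at [-69.013, 28.281, 77.091, -0, 74.628, -5.472], TCP at [278.476, -559.533, 213.915] pointing down, gripper open.
Joint ranges: [-166.48, 166.48], [-47.26, 123.95], [12.59, 153.08], [-70.14, 250.14], [6.76, 159.57], [-176.63, 176.63]. Speed limits (degrees/s): [108.29, 108.29, 147.25, 172.46, 172.46, 172.46].

INTERFACE

Orientations are given as [roll, pitch, yaw] about the fixed x, y, z axes, in that order (R = Rz(yaw) Ry(pitch) Rx(roll)).
In Python, from rig import telemetry, viewer, order, arm gives the robot as it stands.
- The arm moves only by the tool servo_tool, never from a script. Its argument "moves" is a list of rows, each a list of 7 numbers: the turn, a rotation vector about the world's x, y, z in degrees, then the shift along the world's x, y, z in cm, then the opening, from -1 (shut) to 1 (fully open). A call has 1 to 5 rows; each row shifts and turns the commanded pose from where the row before left it; what a row does not reach is not made up. A row lasts 1/8 s, in which the tool goes at most 62.5 mm and 10.7 degrees, less where a joint would pass 70% of its speed; a pose out of reach is approached as far as the arm can. A call is refused whole if a number of a shift passes 6.25 or a number of a turn 10.7, either way. A call with a gripper value outside its range is refused whole. The fingers move at their own pace and stop on an object; "newtons" is the grip in N (left out, the last holds). Time passes only in rows, so rows that do not move let the fingers close. It gives the time, the measured TCP pose, the force, the opening and the grip force at its end, in the units of the state.
- telemetry.observe(): the state, without advancing time (a new reading comes with each control period).
- viewer.read_camera(name): name is "scene" or "top" or "wrist"; returns the picture (480x640x3 uint8, red, green, blue); there is no depth.
- viewer.camera_info(name): a dict with "fov_y" (degrees; the focal length in pixels is half the picture's height over the tangent of half this angle, whatever the lens; pixels are square), "cx", "cy" (the principal point, pixels), "k1" (the pictures are not rectified: a ray, as slopes to the right and down, at radius r is drawn at 1 + k1 r^2 times it, then the intrinsics apply), "rvec" (rotation vector, rad) and "tvec" (3), from world to camera coordinates, as OpenCV has them; the wrist camera has in their place "tool_from_camera" (4x4, takes a point from camera to tool coordinates, whose origin is the TCP and whose axes are the flange's). Camera axes: x right, y down, z forward; pixel columns grow to the right and rows downward; lengths in mm; the calibration is good to about 2 mm. A picture is of the moment at which its call begins: read the wrist's pose just before it. camera_info takes no time and is no camera call.
- order.finish_job(): hands the job in; it is judged then, once.
The state is a dict: "clock": time; "joints": joint angles; "qvel": joint speeds; "joint_torque": joint torques, N m; "eef_pos": TCP position; "ee_rot": TCP orientation; "ft_force": force on the tool from outside, world axes, zero at the start; "moment": the same for the moment, N m; "width": opening from 0.0 (shut) to 1.0 (fully open); "gripper_force": force on a finger pad.
Only numpy, scipy, OpenCV 4.12 (cv2) and the standard library are available. Lean on these libraries where they do the work, as an engineer would, in place of code of your own. Each camera call takes 0.05 s, during which the arm holds its last target. There are 200 camera calls.

## Working session

There is one attempt and no reset: what is moved stays moved. The work goes in short steps, Python scripts to look and compute and a tool call to move; the robot and the scene stay as the last step left them, time stands still between calls to the robot, and variables do not carry over. Pictures are saved under pics/ and viewed, at most 13 in all, crops included, and the job is handed in when it is done.

Besides the shell and the picture viewer there is one more tool, called after "Request:" as name([rows], argument=value, ...), one row to a line, values as JSON. servo_tool: Moves the arm, as the interface text tells. Its arguments: {"type":"object","properties":{"moves":{"type":"array"},"newtons":{"type":"number"}},"required":["moves"]}

```bash
mkdir -p pics
cat > h.py <<'E'
import numpy as np, cv2
from rig import telemetry, viewer, order, arm
from scipy.spatial.transform import Rotation as R
def cam(n, st=None):
    i=viewer.camera_info(n); f=240/np.tan(np.radians(i["fov_y"]/2))
    if n=="wrist":
        st=st or telemetry.observe()
        T=np.eye(4);T[:3,:3]=R.from_euler('xyz',st["ee_rot"],degrees=True).as_matrix();T[:3,3]=st["eef_pos"]
        W=T@np.array(i["tool_from_camera"]); 
        Rw=W[:3,:3];o=W[:3,3]
    else:
        Rm=R.from_rotvec(np.ravel(i["rvec"])).as_matrix();Rw=Rm.T;o=-Rw@np.ravel(i["tvec"])
    return f,i["cx"],i["cy"],i["k1"],Rw,o
def ray(c,u,v):
    f,cx,cy,k,Rw,o=c
    x=np.array([(u-cx)/f,(v-cy)/f]);s=x.copy()
    for _ in range(20): s=x/(1+k*(s@s))
    return o,Rw@np.array([s[0],s[1],1])
def plane(c,u,v,z):
    o,d=ray(c,u,v);return o+d*(z-o[2])/d[2]
def proj(c,p):
    f,cx,cy,k,Rw,o=c
    q=Rw.T@(np.asarray(p,float)-o);s=q[:2]/q[2];s=s*(1+k*(s@s));return s*f+[cx,cy]
def snap(n,fn):
    st=telemetry.observe();c=cam(n,st);im=viewer.read_camera(n)
    cv2.imwrite(f"pics/{fn}.png",im[:,:,::-1]);return c,im
E
python3 - <<'E'
from h import *
s=telemetry.observe();print(s, arm.grip_point_offset)
for n in("scene","top"):
    c,im=snap(n,n+"0");print(n,c)
print(viewer.camera_info("wrist"))
E
```

```text
{'clock': 0.0, 'joints': array([-6.90115496e+01,  2.83137264e+01,  7.71265533e+01,  1.63967705e-04,
        7.46263917e+01, -5.47056134e+00]), 'qvel': array([ 0.01787134,  0.03247426, -0.14096155,  0.07948474,  0.06710779,
        0.03979946]), 'joint_torque': array([-2.74465507e-03, -8.78830290e+01, -3.81858158e+01,  7.06280954e-02,
        5.34762139e-02, -1.12210614e-04]), 'eef_pos': array([ 278.35876581, -559.18690011,  213.35423411]), 'ee_rot': array([-1.79933647e+02, -6.51339413e-03,  2.64589644e+01]), 'ft_force': array([ 0.37213517, -0.33926935, -0.01884423]), 'moment': array([ 0.03179878, -0.01833974, -0.00226947]), 'gripper_force': 0.0, 'width': 0.9997918201546576} 18.8
scene (np.float64(590.8653880984234), 315.94641230846736, 238.262534983579, -0.17449082945615144, array([[ 0.79653128,  0.46519954, -0.38617005],
       [ 0.60456657, -0.60640764,  0.51649688],
       [ 0.00609764, -0.64487143, -0.76426674]]), array([1101.22569451, -579.15624376, 1146.45748915]))
top (np.float64(509.5781887973877), 329.5026310751545, 244.05556122349006, -0.12031113777354034, array([[ 0.02848016, -0.99548051,  0.09059484],
       [-0.99948543, -0.0296978 , -0.01212078],
       [ 0.01475647, -0.09020302, -0.99581407]]), array([ 404.29527044,  124.61556992, 1448.61104766]))
{'fov_y': 60.734819254487974, 'cx': 312.75040561945724, 'cy': 245.83430247376984, 'k1': -0.08966774973252596, 'tool_from_camera': array([[ 2.05321233e-04, -9.65478753e-01, -2.60481739e-01,
         7.43279612e+01],
       [ 9.99999868e-01,  3.21100674e-04, -4.01927109e-04,
         2.54901952e-02],
       [ 4.71692946e-04, -2.60481622e-01,  9.65478691e-01,
        -1.70390197e+02],
       [ 0.00000000e+00,  0.00000000e+00,  0.00000000e+00,
         1.00000000e+00]])}
```

View pics/top0.png

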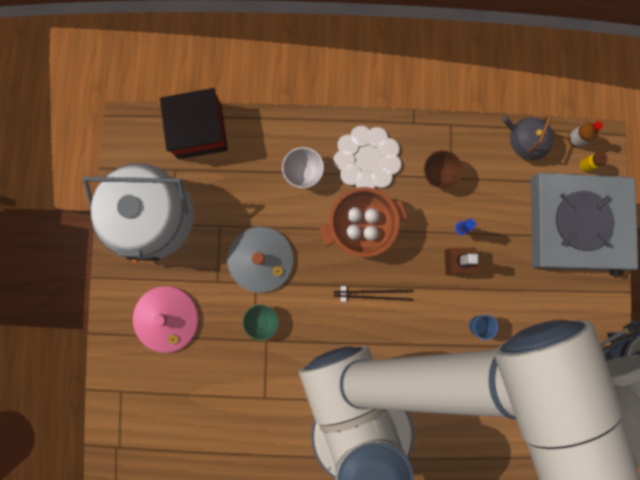

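View pics/scene0.png

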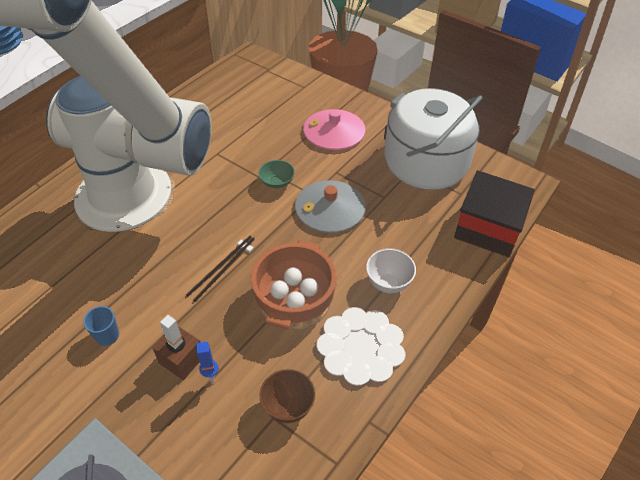

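The top view shows these candidates:
- **Lids:** grey lid at (260,258) with its brass disc at (278,271), pink decoy at (165,320), steel pot at (140,210).
- **Probes:** white handle in the dark stand at (468,260), blue look-alike at (466,227).
- **Pot:** at (365,222).

I choose the grey lid and the white probe, then check both in a close crop and measure them.

```bash
cat > m1.py <<'E'
from h import *
def blob(im,box,f,pick=None):
    x0,y0,x1,y1=box;s=im[y0:y1,x0:x1];h=cv2.cvtColor(s,cv2.COLOR_RGB2HSV).astype(int)
    m=f(h[...,0],h[...,1],h[...,2]).astype(np.uint8)
    n,l,st,ce=cv2.connectedComponentsWithStats(m);k=1+np.argmax(st[1:,4])
    return ce[k]+[x0,y0],st[k,4],(l==k).astype(np.uint8)
def tri(a,b):
    (o,d),(p,e)=a,b
    s=np.linalg.lstsq(np.c_[d,-e],p-o,rcond=None)[0];P=o+d*s[0];Q=p+e*s[1];return (P+Q)/2,np.linalg.norm(P-Q)
if __name__=="__main__":
    T=cam("top");S=cam("scene")
    t=cv2.imread("pics/top0.png")[:,:,::-1];s=cv2.imread("pics/scene0.png")[:,:,::-1]
    kn=lambda h,S,V:((h<12)&(S>130)&(V>80))
    ye=lambda h,S,V:((h>16)&(h<32)&(S>130)&(V>100))
    wh=lambda h,S,V:((S<40)&(V>140))
    bl=lambda h,S,V:((h>105)&(h<130)&(S>120))
    for n,f,bt,bs in [("knob",kn,(248,246,270,266),(320,182,342,202)),("disc",ye,(268,262,288,280),(300,198,318,214)),("handle",wh,(450,245,485,275),(158,312,184,350)),("blue",bl,(450,215,480,240),(193,338,222,384))]:
        a,na,_=blob(t,bt,f);b,nb,_=blob(s,bs,f)
        print(n,a,na,b,nb,tri(ray(T,*a),ray(S,*b)))
    # pot rim: outer contour
    for n,im,c,box in(("top",t,T,(318,180,412,262)),("scene",s,S,(240,235,345,330))):
        a,na,m=blob(im,box,lambda h,S,V:(h<12)&(S>140)&(V>60))
        m=cv2.morphologyEx(m,cv2.MORPH_OPEN,np.ones((15,15)) if 0 else np.ones((3,3)))
        print(n,a,na)
    big=np.hstack([cv2.resize(t[170:290,215:335],(400,400)),cv2.resize(t[175:295,375:495],(400,400))]);
    cv2.imwrite("pics/crop1.png",big[:,:,::-1])
E
python3 m1.py
```

```text
knob [257.95833333 257.95833333] 96 [330.47560976 189.76829268] 82 (array([486.85449119, 301.49090563,  68.15474213]), np.float64(1.7432624809278363))
disc [277.29411765 270.5       ] 68 [308.45762712 206.69491525] 59 (array([455.33278125, 250.79264289,  27.17170606]), np.float64(0.18768168139706654))
handle [470.41666667 258.18333333] 120 [167.68595041 321.34710744] 121 (array([ 495.60572799, -257.77868321,  150.52749224]), np.float64(3.0033336848730663))
blue [464.92896175 226.12021858] 183 [205.75770925 359.18722467] 454 (array([ 587.12058812, -256.75157722,   96.75786938]), np.float64(0.5194951378506475))
top [364.30978431 222.33447952] 3199
scene [276.00119332 274.77446301] 838
```

View pics/crop1.png

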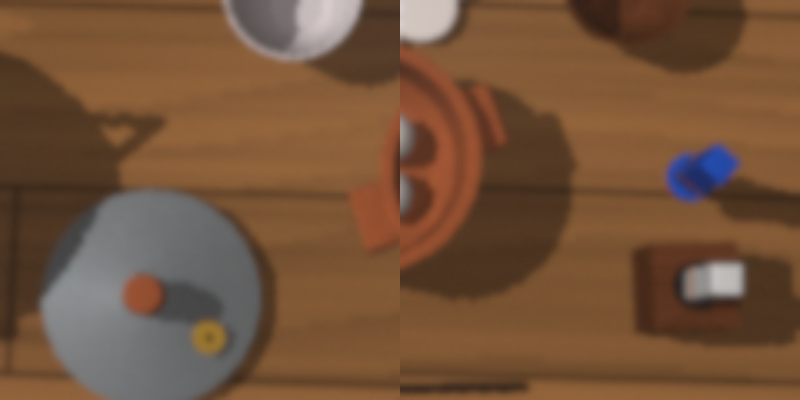

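The crop confirms it: the grey lid has an orange-brown knob at crop (143,295) and a brass disc at (208,338), and the white handle sits in the dark stand at crop (715,283). Blue stands apart. I'll estimate the pot centre, then look from the wrist on the way.

```bash
cat > pot.py <<'E'
from h import *
from scipy.optimize import least_squares
def pot(c,im,guess,r=84,z=92,tol=.06):
    # radial search for inner mouth edge/outer edge: clay mask contour points cast on the rim plane
    h=cv2.cvtColor(np.ascontiguousarray(im),cv2.COLOR_RGB2HSV).astype(int)
    m=((h[...,0]<14)&(h[...,1]>140)&(h[...,2]>100)).astype(np.uint8)
    cs,_=cv2.findContours(m,cv2.RETR_LIST,cv2.CHAIN_APPROX_NONE)
    P=np.array([plane(c,*q,z)[:2] for k in cs if len(k)>8 for q in k[:,0].astype(float)])
    g=np.array(guess,float)
    out={}
    for rr in(r,96):
        g2=g.copy();
        for w in(18,10,6):
            d=np.linalg.norm(P-g2,axis=1);Q=P[abs(d-rr)<w]
            s=least_squares(lambda x:np.linalg.norm(Q-x[:2],axis=1)-x[2],[*g2,rr],loss='soft_l1');g2=s.x[:2]
        out[rr]=(np.round(s.x,1),len(Q))
    return out
E
python3 - <<'E'
from pot import *
T=cam("top");S=cam("scene")
t=cv2.imread("pics/top0.png")[:,:,::-1];s=cv2.imread("pics/scene0.png")[:,:,::-1]
g=plane(T,365,222,92)[:2];print(g)
print(pot(T,t,g));print(pot(S,s,g))
E
```

```text
[590.08450352  14.3820876 ]
{84: (array([590.4,  10.5,  87.7]), 115), 96: (array([592.7,  18.7,  97.3]), 177)}
{84: (array([597. ,  19. ,  86.9]), 200), 96: (array([593.1,  17. ,  92.8]), 181)}
```

Request:
servo_tool([
  [0, 0, -5, 0, 2, 3, 1],
  [0, 0, -5, 1, 6, 3, 1],
  [0, 0, -5, 1, 6, 2, 1],
  [0, 0, -5, 1, 6, 0, 1],
  [0, 0, -5, 1, 6, 0, 1],
], newtons=25)

```text
clock: 0.72
eef_pos: [317.4, -303.8, 291.1]
ee_rot: [180.0, -0.0, 1.3]
ft_force: [1.0, -0.9, 0.3]
width: 0.995
gripper_force: 0.0
```

Request:
servo_tool([
  [0, 0, 0, 5, 6, 1, 1],
  [0, 0, 0, 6, 6, 1, 1],
  [0, 0, 0, 6, 6, 0, 1],
  [0, 0, 0, 6, 6, 0, 1],
  [0, 0, 0, 6, 6, 0, 1],
])

```text
clock: 1.35
eef_pos: [534.7, -79.7, 306.2]
ee_rot: [180.0, 0.0, 1.5]
ft_force: [-0.1, -0.6, -0.3]
width: 0.999
gripper_force: 0.0
```

Request:
servo_tool([
  [0, 0, 0, 1, 1.5, 0, 1],
  [0, 0, 0, 0, 0, 0, 1],
  [0, 0, 0, 0, 0, 0, 1],
])

```text
clock: 1.72
eef_pos: [542.8, -67.4, 306.3]
ee_rot: [180.0, 0.0, 1.4]
ft_force: [-0.1, -0.1, -0.9]
width: 1.003
gripper_force: 0.0
```

Run:
```python
from pot import *
c,im=snap("wrist","w1");print(telemetry.observe()["eef_pos"])
print(proj(c,[593,17,92]),pot(c,im,[593,17]))
```

```text
[542.82343787 -67.61975996 306.39512331]
[223.68020932 160.57876806] {84: (array([593.,  17.,  84.]), 0), 96: (array([593.,  17.,  96.]), 0)}
```

View pics/w1.png

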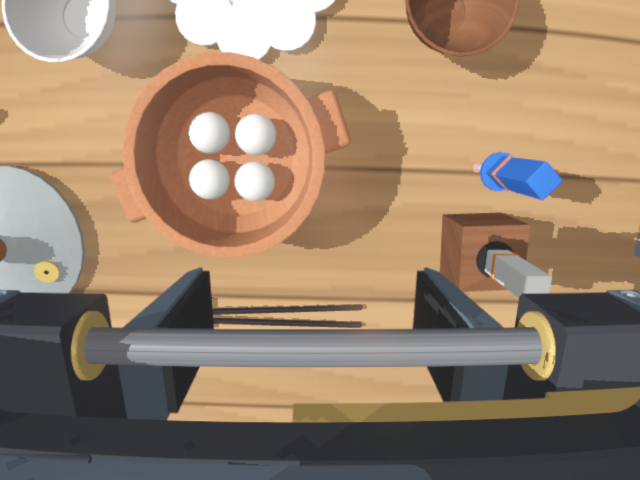

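The wrist view shows the pot's outer rim centred near (224,155), the disc at (46,272), the probe handle near (520,272) in the stand hole at (497,262), and blue at (525,175). Next I refine the pot.

Run:
```python
from pot import *
st=telemetry.observe();c=cam("wrist",st)
im=cv2.imread("pics/w1.png")[:,:,::-1].copy()
h=cv2.cvtColor(im,cv2.COLOR_RGB2HSV)
for p in[(132,155),(316,150),(224,62),(224,245),(110,120),(375,60),(100,260),(224,275)]:print(p,h[p[1],p[0]])
m=((h[...,0]<12)&(h[...,1]>110)&(h[...,2]>90)).astype(np.uint8);m[:, 340:]=0;m[262:]=0
m=cv2.morphologyEx(m,cv2.MORPH_OPEN,np.ones((3,3)))
# outer: per angle, farthest clay pixel from centre
for r0 in(96,):
    g=np.array([593,17.])
    for _ in range(4):
        Q=[]
        for a in np.radians(np.arange(0,360,3)):
            rs=np.arange(88,106,.5)
            v=[]
            for r in rs:
                u=np.round(proj(c,[g[0]+r*np.cos(a),g[1]+r*np.sin(a),92])).astype(int)
                v.append(m[u[1],u[0]] if 0<=u[1]<480 and 0<=u[0]<640 else 0)
            v=np.array(v)
            if v[0] and not v[-1]: r=rs[np.where(v)[0][-1]];Q.append(g+r*np.array([np.cos(a),np.sin(a)]))
        Q=np.array(Q);s=least_squares(lambda x:np.linalg.norm(Q-x[:2],axis=1)-x[2],[*g,r0],loss='soft_l1');g=s.x[:2]
    print(s.x,len(Q),np.std(s.fun))
# disc, hole/handle
ye=((h[...,0]>18)&(h[...,0]<32)&(h[...,1]>140)&(h[...,2]>90)).astype(np.uint8);ye[:, 70:]=0;ye[290:]=0;ye[:255]=0
y,x=np.nonzero(ye);print("disc",x.mean(),y.mean(),len(x),plane(c,x.mean(),y.mean(),29.8))
print("stand top corners",[np.round(plane(c,*p,70)[:2]) for p in((441,214),(527,214))],"hole",plane(c,497,262,70))
```

```text
(132, 155) [ 11 118 222]
(316, 150) [ 11 115 233]
(224, 62) [ 11 123 222]
(224, 245) [ 11 132 158]
(110, 120) [ 16 102 217]
(375, 60) [ 17 102 207]
(100, 260) [ 16 104 196]
(224, 275) [ 16 102 209]
[595.68973297  12.9405469   90.25028649] 70 4.176829087227685
disc nan nan 0 [nan nan nan]
stand top corners [array([ 544., -198.]), array([ 547., -289.])] hole [ 494.18441714 -263.74025197   70.        ]<stdin>:25: RuntimeWarning: Mean of empty slice.
  ret = ret.dtype.type(ret / rcount)
```

Request:
servo_tool([
  [0, 0, -10, -3, 5, 0, 1],
  [0, 0, -10, -2, 6, 0, 1],
  [0, 0, -10, -2, 6, 0, 1],
  [0, 0, 0, 0, 6, -1, 1],
  [0, 0, 0, 0, 6, -2, 1],
])

```text
clock: 2.4
eef_pos: [478.9, 210.5, 277.4]
ee_rot: [-179.9, -0.1, -26.7]
ft_force: [1.5, -0.6, 0.3]
width: 1.003
gripper_force: 0.0
```

```bash
cat > fit.py <<'E'
from pot import *
def radial(c,m,g,r0,z,lo=-9,hi=12):
    g=np.array(g,float)
    for _ in range(5):
        Q=[]
        for a in np.radians(np.arange(0,360,2)):
            rs=np.arange(r0+lo,r0+hi,.25)
            v=[]
            for r in rs:
                u=np.round(proj(c,[g[0]+r*np.cos(a),g[1]+r*np.sin(a),z])).astype(int)
                v.append(m[u[1],u[0]] if 0<=u[1]<480 and 0<=u[0]<640 else 0)
            v=np.array(v)
            if v[0] and not v[-8:].any(): Q.append(g+rs[np.where(v)[0][-1]]*np.array([np.cos(a),np.sin(a)]))
        Q=np.array(Q);s=least_squares(lambda x:np.linalg.norm(Q-x[:2],axis=1)-x[2],[*g,r0],loss='soft_l1');g=s.x[:2]
    return np.round(s.x,1),len(Q),round(float(np.median(abs(s.fun))),2)
E
python3 - <<'E'
from fit import *
c=cam("wrist",dict(eef_pos=np.array([542.8,-67.6,306.4]),ee_rot=[180,0,1.4]))
im=cv2.imread("pics/w1.png")[:,:,::-1].copy()
h=cv2.cvtColor(cv2.GaussianBlur(im,(3,3),0),cv2.COLOR_RGB2HSV)
m=((h[...,0]<14)&(h[...,1]>70)&(h[...,2]>60)).astype(np.uint8)
print("pot w",radial(c,m,[593,16],96,92))
t=cv2.imread("pics/top0.png")[:,:,::-1].copy();h=cv2.cvtColor(t,cv2.COLOR_RGB2HSV)
mt=((h[...,0]<11)&(h[...,1]>120)&(h[...,2]>60)).astype(np.uint8)
print("pot t",radial(cam("top"),mt,[593,16],96,92))
s=cv2.imread("pics/scene0.png")[:,:,::-1].copy();h=cv2.cvtColor(s,cv2.COLOR_RGB2HSV)
mt=((h[...,0]<11)&(h[...,1]>120)&(h[...,2]>60)).astype(np.uint8)
print("pot s",radial(cam("scene"),mt,[593,16],96,92))
st=telemetry.observe();print(st["eef_pos"],st["ee_rot"])
c,im=snap("wrist","w2");h=cv2.cvtColor(im,cv2.COLOR_RGB2HSV)
print("knob",proj(c,[487,301,72]),"disc",proj(c,[455,251,30]))
E
```

```text
pot w (array([593.6,  18.1,  95.1]), 146, 0.36)
pot t (array([591.3,  16.5,  94.5]), 152, 0.78)
pot s (array([594.5,  15.6,  95.2]), 153, 0.82)
[478.87926248 210.49650302 277.37145843] [-1.79903717e+02 -1.16489460e-01 -2.66510663e+01]
knob [225.71306365 252.07149069] disc [289.76845322 246.88449106]
```

Request:
servo_tool([
  [0, 0, 0, 0.8, 5, -1.5, 1],
  [0, 0, 0, 0, 4, 0, 1],
  [0, 0, 0, 0, 0, 0, 1],
])

```text
clock: 2.82
eef_pos: [486.7, 300.7, 261.4]
ee_rot: [-180.0, 0.0, -26.5]
ft_force: [0.8, -0.1, 0.2]
width: 1.002
gripper_force: 0.0
```

Run:
```python
from fit import *
st=telemetry.observe();print(st["eef_pos"],st["ee_rot"])
c,im=snap("wrist","w3")
print("knob",proj(c,[487,301,72]),"disc",proj(c,[455,251,30]))
```

```text
[486.65751559 300.74237768 261.36490038] [-1.79997158e+02  1.45572097e-02 -2.64678869e+01]
knob [313.22233733 220.54102865] disc [372.17309943 218.39360683]
```

View pics/w3.png

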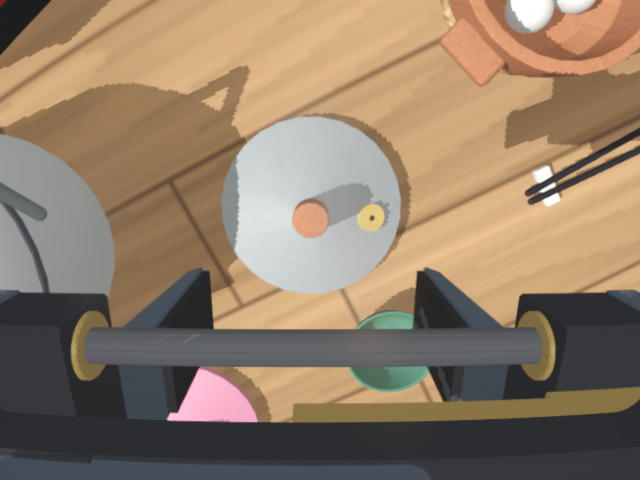

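The wrist view shows the knob at (310,218), the disc at (371,217) and the green dish at (392,350), clear of the fingers. I'll compute the knob more exactly.

Run:
```python
from fit import *
from m1 import blob
c=cam("wrist");im=cv2.imread("pics/w3.png")[:,:,::-1].copy()
kn=lambda h,S,V:((h<13)&(S>80))
a,n,m=blob(im,(285,195,336,243),kn);print(a,n)
x,y,w,hh=cv2.boundingRect(m);print(x+285+w/2,y+195+hh/2,w,hh,plane(c,*a,72),plane(c,*a,68))
d,n,_=blob(im,(352,198,390,238),lambda h,S,V:(h>15)&(h<35)&(S>90)&(V>80));print(d,n,plane(c,*d,29.8))
```

```text
[309.98752399 218.61900192] 1042
311.0 219.0 36 38 [489.84906731 301.4238024   72.        ] [489.1446162  301.80288398  68.        ]
[370.79467681 216.97338403] 526 [456.82128962 250.23293388  29.8       ]
```

Request:
servo_tool([
  [0, 0, 0, 0.3, 0.1, -5, 1],
  [0, 0, 0, 0, 0, -6, 1],
  [0, 0, 0, 0, 0, -6, 1],
  [0, 0, 0, 0, 0, -3, 1],
  [0, 0, 0, 0, 0, -1.9, 1],
])

```text
clock: 3.5
eef_pos: [489.5, 298.5, 41.4]
ee_rot: [179.9, 0.1, -26.6]
ft_force: [0.6, 0.4, -0.3]
width: 0.998
gripper_force: 0.0
```

Request:
servo_tool([
  [0, 0, 0, 0, 0, 0, -1],
  [0, 0, 0, 0, 0, 0, -1],
  [0, 0, 0, 0, 0, 0, -1],
  [0, 0, 0, 0, 0, 0, -1],
  [0, 0, 0, 0, 0, 0, -1],
], newtons=40)

```text
clock: 4.12
eef_pos: [489.8, 300.9, 42.9]
ee_rot: [-180.0, -0.0, -26.5]
ft_force: [-0.9, -0.1, 0.2]
width: 0.484
gripper_force: 0.0
```

Request:
servo_tool([
  [0, 0, 0, 0, 0, -0.2, -1],
  [0, 0, 0, 0, 0, 0, -1],
  [0, 0, 0, 0, 0, 0, -1],
  [0, 0, 0, 0, 0, 0, -1],
])

```text
clock: 4.62
eef_pos: [489.9, 301.1, 40.8]
ee_rot: [-180.0, -0.0, -26.5]
ft_force: [-0.3, 1.5, 5.3]
width: 0.367
gripper_force: 40.0
```

Request:
servo_tool([
  [0, 0, 0, 0, 0, 1, -1],
  [0, 0, 0, 0, 0, 4, -1],
  [0, 0, 0, 0, 0, 5, -1],
  [0, 0, 0, 0, 0, 3, -1],
  [0, 0, 0, 0, 0, 0, -1],
])

```text
clock: 5.25
eef_pos: [490.5, 301.2, 172.6]
ee_rot: [-179.8, -0.1, -26.5]
ft_force: [0.4, -0.3, -6.1]
width: 0.362
gripper_force: 40.0
```

Request:
servo_tool([
  [0, 0, 0, 1, -3, 0, -1],
  [0, 0, 0, 2, -5, 0, -1],
  [0, 0, 0, 2, -5, 0, -1],
  [0, 0, 0, 2, -5, 0, -1],
  [0, 0, 0, 1.5, -4.5, 0, -1],
])

```text
clock: 5.88
eef_pos: [574.2, 73.8, 168.7]
ee_rot: [179.9, 0.1, -26.6]
ft_force: [0.3, 0.2, -4.9]
width: 0.363
gripper_force: 40.0
```

Request:
servo_tool([
  [0, 0, 0, 1, -3, 0, -1],
  [0, 0, 0, 0.6, -2, 0, -1],
  [0, 0, 0, 0.2, -0.9, 0, -1],
  [0, 0, 0, 0, 0, 0, -1],
  [0, 0, 0, 0, 0, 0, -1],
])

```text
clock: 6.5
eef_pos: [592.3, 17.8, 170.5]
ee_rot: [-180.0, 0.0, -26.5]
ft_force: [0.2, -0.3, -4.3]
width: 0.364
gripper_force: 40.0
```

Run:
```python
from fit import *
print(telemetry.observe()["eef_pos"])
c,im=snap("wrist","w4");snap("scene","s4")
print(proj(c,[593.5,17.3,92]))
```

```text
[592.29463371  17.80662214 170.4908393 ]
[313.92876159 254.03024092]
```

View pics/s4.png

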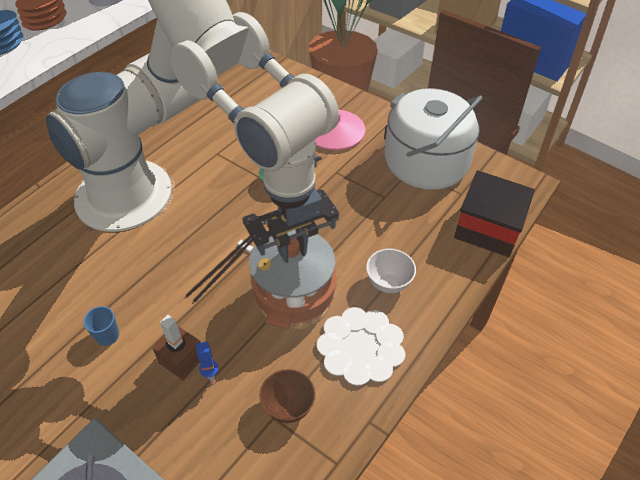

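The lid hangs level over the pot, with the disc at (264,264) facing the robot and the stand. Lowering.

Request:
servo_tool([
  [0, 0, 0, 0.15, -0.05, -1.5, -1],
  [0, 0, 0, 0, 0, -1.5, -1],
  [0, 0, 0, 0, 0, -0.7, -1],
  [0, 0, 0, 0, 0, 0, -1],
])

```text
clock: 7.1
eef_pos: [593.7, 16.3, 132.7]
ee_rot: [180.0, 0.1, -26.5]
ft_force: [0.1, -0.5, -4.6]
width: 0.364
gripper_force: 40.0
```

Request:
servo_tool([
  [0, 0, 0, 0, 0, -0.3, -1],
  [0, 0, 0, 0, 0, -0.3, -1],
  [0, 0, 0, 0, 0, -0.2, -1],
  [0, 0, 0, 0, 0, 0, -1],
])

```text
clock: 7.6
eef_pos: [594.3, 16.2, 125.8]
ee_rot: [-180.0, -0.0, -26.5]
ft_force: [-1.2, -0.6, -3.1]
width: 0.363
gripper_force: 40.0
```

Request:
servo_tool([
  [0, 0, 0, 0, 0, -0.15, -1],
  [0, 0, 0, 0, 0, 0, -1],
])

```text
clock: 7.85
eef_pos: [594.3, 16.2, 125.6]
ee_rot: [-180.0, -0.1, -26.5]
ft_force: [-9.3, -1.0, 20.8]
width: 0.367
gripper_force: 40.0
```

Request:
servo_tool([
  [0, 0, 0, 0, 0, -0.1, -1],
  [0, 0, 0, 0, 0, 0, -1],
])

```text
clock: 8.1
eef_pos: [594.4, 16.3, 125.5]
ee_rot: [-180.0, -0.1, -26.5]
ft_force: [-13.1, -0.5, 35.2]
width: 0.367
gripper_force: 40.0
```

Seated firmly at the expected height. Raising the command slightly, then releasing.

Request:
servo_tool([
  [0, 0, 0, 0, 0, 0.18, -1],
  [0, 0, 0, 0, 0, 0, 1],
  [0, 0, 0, 0, 0, 0, 1],
  [0, 0, 0, 0, 0, 0, 1],
  [0, 0, 0, 0, 0, 0, 1],
])

```text
clock: 8.72
eef_pos: [594.2, 16.3, 124.8]
ee_rot: [180.0, 0.0, -26.5]
ft_force: [0.2, -0.3, -0.2]
width: 0.769
gripper_force: 0.0
```

Request:
servo_tool([
  [0, 0, 0, 0, 0, 0, 1],
  [0, 0, 0, 0, 0, 0, 1],
  [0, 0, 0, 0, 0, 0, 1],
  [0, 0, 0, 0, 0, 0, 1],
])

```text
clock: 9.22
eef_pos: [594.2, 16.3, 124.9]
ee_rot: [180.0, 0.0, -26.5]
ft_force: [0.3, -0.7, 1.0]
width: 0.999
gripper_force: 0.0
```

Request:
servo_tool([
  [0, 0, 0, 0, 0, 4, 1],
  [0, 0, 0, 0, 0, 5, 1],
  [0, 0, 0, 0, 0, 5, 1],
  [0, 0, 0, 0, 0, 0, 1],
  [0, 0, 0, 0, 0, 0, 1],
])

```text
clock: 9.85
eef_pos: [593.9, 16.3, 264.5]
ee_rot: [180.0, 0.0, -26.5]
ft_force: [-0.8, 0.1, -0.4]
width: 1.003
gripper_force: 0.0
```

Run:
```python
from fit import *
st=telemetry.observe();print(st["eef_pos"],st["ee_rot"])
c,im=snap("wrist","w5");snap("scene","s5")
print(proj(c,[593.5,17.3,156]),proj(c,[561,-34,114]))
```

```text
[593.87834149  16.31656563 264.47489542] [ 1.79992438e+02  2.15875458e-02 -2.65341381e+01]
[312.88141978 244.95495916] [387.41131602 238.88827309]
```

View pics/w5.png

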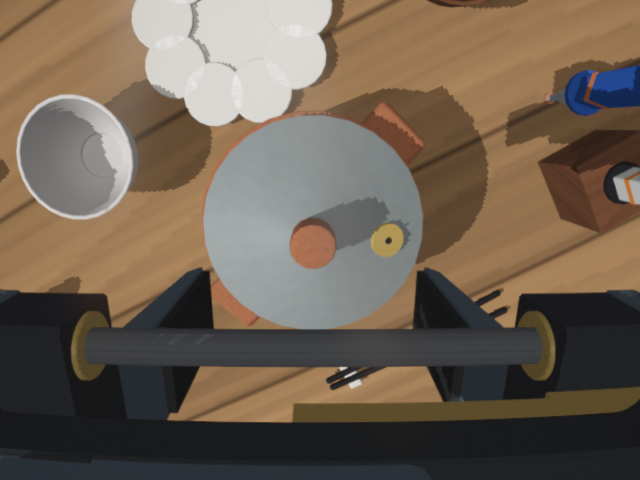

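The lid is home: knob at (313,243), disc at (387,240) where predicted, flange concentric. Moving over the thermometer.

Request:
servo_tool([
  [0, 0, 5, -2, -5, 1, 1],
  [0, 0, 8, -2, -5, 0, 1],
  [0, 0, 8, -2, -5, 0, 1],
  [0, 0, 5, -2, -5, 0, 1],
  [0, 0, 0, -1, -4.5, 0, 1],
])

```text
clock: 10.58
eef_pos: [502.7, -230.1, 273.9]
ee_rot: [-179.9, 0.1, -0.5]
ft_force: [0.9, 0.2, -0.5]
width: 0.996
gripper_force: 0.0
```

Request:
servo_tool([
  [0, 0, 0, -0.8, -2.5, 0, 1],
  [0, 0, 0, 0, 0, 0, 1],
  [0, 0, 0, 0, 0, 0, 1],
])

```text
clock: 10.95
eef_pos: [496.1, -253.0, 274.2]
ee_rot: [-179.9, 0.1, -0.5]
ft_force: [0.8, -0.2, -0.1]
width: 1.001
gripper_force: 0.0
```

Run:
```python
from fit import *
from m1 import blob,tri
c5=cam("wrist",dict(eef_pos=np.array([593.88,16.32,264.47]),ee_rot=[180,0,-26.53]))
im=cv2.imread("pics/w5.png")[:,:,::-1].copy()
a,n,m=blob(im,(280,212,345,275),lambda h,S,V:(h<13)&(S>80));print("knob",a,n,plane(c5,*a,155))
d,n,_=blob(im,(366,218,410,262),lambda h,S,V:(h>15)&(h<35)&(S>90)&(V>60));print("disc",d,n,plane(c5,*d,113.8))
h=cv2.cvtColor(im,cv2.COLOR_RGB2HSV);mg=(h[...,1]<60).astype(np.uint8)
print("lid rim",radial(c5,mg,[593,17],93,92))
st=telemetry.observe();print(st["eef_pos"],st["ee_rot"])
c,im=snap("wrist","w6");print("handle proj",proj(c,[496,-260,160]))
```

```text
knob [312.3355445  243.52404643] 1809 [594.56177915  16.88438214 155.        ]
disc [386.68998794 239.39324487] 829 [561.0425338  -33.71437088 113.8       ]
lid rim (array([591. ,  18.3,  94.5]), 139, 0.21)
[ 496.0739357  -253.02391771  274.17808302] [-1.79940354e+02  5.88616143e-02 -5.38050451e-01]
handle proj [323.35352795 242.19129502]
```

View pics/w6.png

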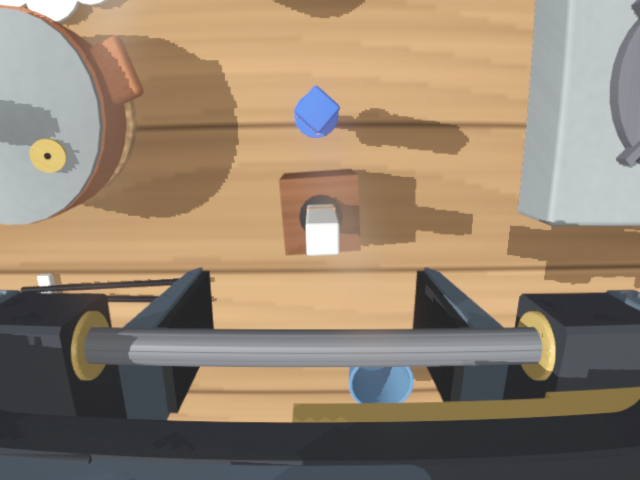

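Handle top is at (322,237) in the stand at (320,213), nearly aligned with the fingers; blue is clear at (318,110). Measuring its centre and yaw.

Run:
```python
from fit import *
from m1 import blob
c=cam("wrist",dict(eef_pos=np.array([496.07,-253.02,274.18]),ee_rot=[-179.94,.06,-.54]))
im=cv2.imread("pics/w6.png")[:,:,::-1].copy()
h=cv2.cvtColor(im,cv2.COLOR_RGB2HSV);print([tuple(h[y,322]) for y in range(200,260,4)])
for lo in(150,200,225):
    a,n,m=blob(im,(296,195,350,262),lambda h,S,V:(S<60)&(V>lo))
    k=max(cv2.findContours(m,0,1)[0],key=cv2.contourArea);r=cv2.minAreaRect(k);print(lo,a,n,r)
    b=cv2.boxPoints(r)+[296,195]
    P=np.array([plane(c,*q,160)[:2] for q in b]);print(np.round(P,1).tolist(),P.mean(0))
```

```text
[(np.uint8(9), np.uint8(39), np.uint8(111)), (np.uint8(17), np.uint8(16), np.uint8(144)), (np.uint8(12), np.uint8(46), np.uint8(183)), (np.uint8(26), np.uint8(10), np.uint8(179)), (np.uint8(25), np.uint8(9), np.uint8(180)), (np.uint8(24), np.uint8(7), np.uint8(180)), (np.uint8(40), np.uint8(3), np.uint8(245)), (np.uint8(0), np.uint8(0), np.uint8(255)), (np.uint8(0), np.uint8(0), np.uint8(255)), (np.uint8(0), np.uint8(0), np.uint8(255)), (np.uint8(0), np.uint8(0), np.uint8(255)), (np.uint8(0), np.uint8(0), np.uint8(255)), (np.uint8(0), np.uint8(0), np.uint8(255)), (np.uint8(0), np.uint8(0), np.uint8(255)), (np.uint8(16), np.uint8(90), np.uint8(208))]
150 [321.85158782 232.20155541] 1543 ((26.0, 36.5), (47.0, 34.0), 90.0)
[[520.9, -247.2], [520.7, -271.1], [486.3, -271.3], [486.5, -246.7]] [ 503.62635264 -259.05437031]
200 [321.67633302 238.7352666 ] 1069 ((26.0, 41.5), (32.0, 37.0), 0.0)
[[486.5, -247.4], [513.8, -247.8], [513.6, -270.4], [486.3, -270.6]] [ 500.0483454  -259.04111252]
225 [321.62996942 238.52905199] 981 ((25.5, 43.5), (31.0, 31.0), 90.0)
[[510.2, -247.7], [510.0, -269.7], [487.1, -269.9], [487.3, -247.4]] [ 498.62354157 -258.67746259]
```

Request:
servo_tool([
  [0, 0, 0, 0.2, -0.6, -3, 1],
  [0, 0, 0, 0, 0, -5, 1],
  [0, 0, 0, 0, 0, -5, 1],
  [0, 0, 0, 0, 0, -4.3, 0.5],
  [0, 0, 0, 0, 0, 0, 0],
], newtons=30)

```text
clock: 11.62
eef_pos: [496.8, -257.7, 99.6]
ee_rot: [-179.8, 0.3, -0.5]
ft_force: [-0.1, -0.2, 0.6]
width: 0.812
gripper_force: 0.0
```

Request:
servo_tool([
  [0, 0, 0, 0, 0, 0, -1],
  [0, 0, 0, 0, 0, 0, -1],
  [0, 0, 0, 0, 0, 0, -1],
  [0, 0, 0, 0, 0, 0, -1],
  [0, 0, 0, 0, 0, 0, -1],
])

```text
clock: 12.25
eef_pos: [498.2, -259.8, 102.1]
ee_rot: [180.0, -0.0, -0.5]
ft_force: [0.2, -0.4, -0.9]
width: 0.266
gripper_force: 2.6
```

Request:
servo_tool([
  [0, 0, 0, 0, 0, 0, -1],
  [0, 0, 0, 0, 0, 0, -1],
])

```text
clock: 12.5
eef_pos: [498.3, -259.8, 102.1]
ee_rot: [180.0, -0.0, -0.5]
ft_force: [-1.6, 1.2, 6.0]
width: 0.267
gripper_force: 30.0
```

Request:
servo_tool([
  [0, 0, 0, 0, 0, 2, -1],
  [0, 0, 0, 0, 0, 4, -1],
  [0, 0, 0, 0, 0, 5, -1],
  [0, 0, 0, 0, 0, 5, -1],
  [0, 0, 0, 0, 0, 0, -1],
])

```text
clock: 13.12
eef_pos: [499.6, -260.7, 265.4]
ee_rot: [179.8, -0.3, -0.5]
ft_force: [1.2, -0.9, -2.0]
width: 0.263
gripper_force: 30.0
```

Run:
```python
from fit import *
st=telemetry.observe();print(st["eef_pos"],st["ee_rot"],st["gripper_force"],st["ft_force"])
c,im=snap("wrist","w7");p=st["eef_pos"]
print(proj(c,p+[0,0,-92.1]),proj(c,p+[0,0,-26]));snap("scene","s7")
```

```text
[ 499.64360494 -260.66093695  265.35598404] [179.80377759  -0.30504902  -0.53318978] 29.999670088291168 [ 1.18625617 -0.89486648 -1.99024656]
[313.05142104 251.40761433] [313.57186729 286.17560895]
```

View pics/w7.png

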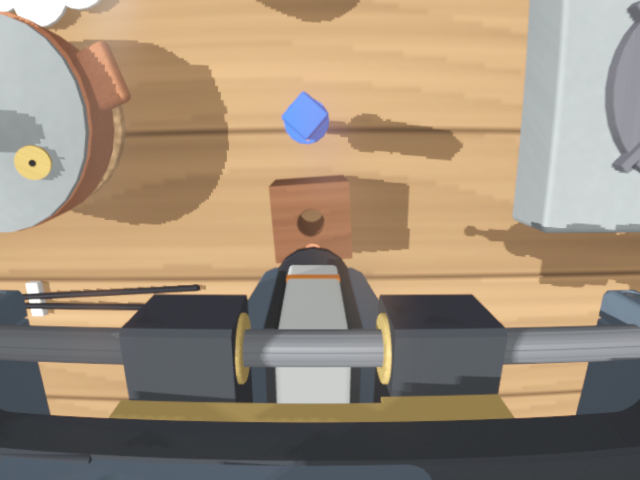

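Tip is visible at (313,246), matching the expected projection, so the probe is held straight. Moving to a hover 40 mm off the disc, tilted with it.

Request:
servo_tool([
  [0, 0, 0, 0.7, 2, 0, -1],
  [4, -3, 0, 1, 4, 0, -1],
  [4.7, -3, 0, 1, 5, 0, -1],
  [4, -3, 0, 1, 5, -1, -1],
  [4, -2, 0, 0.2, 3, -1.2, -1],
])

```text
clock: 13.85
eef_pos: [536.7, -66.4, 238.7]
ee_rot: [-162.8, -10.6, -2.2]
ft_force: [-0.1, -0.6, -1.6]
width: 0.258
gripper_force: 30.0
```

Request:
servo_tool([
  [0, 0, 0, 0, 0, 0, -1],
  [0, 0, 0, 0, 0, 0, -1],
  [0, 0, 0, 0, 0, 0, -1],
])

```text
clock: 14.22
eef_pos: [537.6, -70.2, 240.1]
ee_rot: [-163.1, -10.7, -2.2]
ft_force: [0.1, -0.2, -2.0]
width: 0.262
gripper_force: 30.0
```

```bash
cat > chk.py <<'E'
from fit import *
st=telemetry.observe();Rm=R.from_euler('xyz',st["ee_rot"],degrees=True).as_matrix();z=Rm[:,2]
D=np.array([561,-33.7,113.8]);n=np.array([-.189,-.285,.940])
tip=st["eef_pos"]+92.1*z
print("axis err deg",np.degrees(np.arccos(-z@n)),-z,"tip-disc",tip-D,"along n",(tip-D)@n,"lateral",(tip-D)-((tip-D)@n)*n)
print(st["eef_pos"],st["ft_force"],st["gripper_force"])
E
python3 chk.py
python3 - <<'E'
from h import *
c,im=snap("wrist","w8");snap("scene","s8");snap("top","t8");print(proj(c,[561,-33.7,113.8]))
E
```

```text
axis err deg nan [-0.18848916 -0.28441309  0.93998991] tip-disc [ -6.05369391 -10.35371653  39.69888754] along n 41.41191164697304 lateral [1.77315739 1.44867829 0.77169059]
[537.58645488 -70.24816258 240.07195819] [ 0.09261399 -0.18334962 -1.98059987] 29.99967187643051
[315.29651057 238.20582095]chk.py:5: RuntimeWarning: invalid value encountered in arccos
  print("axis err deg",np.degrees(np.arccos(-z@n)),-z,"tip-disc",tip-D,"along n",(tip-D)@n,"lateral",(tip-D)-((tip-D)@n)*n)
```

View pics/w8.png

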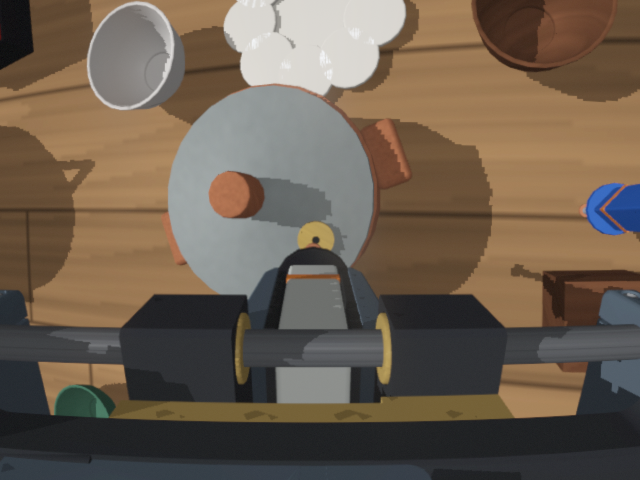

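The disc dot is at (316,239), within 1 px of prediction. I'll approach along the normal with a 2 mm lateral correction.

Request:
servo_tool([
  [0, 0, 0, 0.1, 0.3, -1.5, -1],
  [0, 0, 0, 0.2, 0.3, -1.0, -1],
  [0, 0, 0, 0.2, 0.3, -0.9, -1],
  [0, 0, 0, 0, 0, 0, -1],
  [0, 0, 0, 0, 0, 0, -1],
])

```text
clock: 15.0
eef_pos: [542.4, -60.8, 206.2]
ee_rot: [-163.0, -10.7, -2.2]
ft_force: [0.3, -0.2, -1.6]
width: 0.262
gripper_force: 30.0
```

```bash
python3 chk.py
```

```text
axis err deg nan [-0.18863646 -0.28529896  0.93969186] tip-disc [-1.25493214 -0.81732212  5.81856538] along n 5.939570435162253 lateral [-0.13235333  0.87545546  0.23536917]
[542.37164946 -60.79335653 206.16418542] [ 0.30526434 -0.23366108 -1.60915549] 29.999587833881378chk.py:5: RuntimeWarning: invalid value encountered in arccos
  print("axis err deg",np.degrees(np.arccos(-z@n)),-z,"tip-disc",tip-D,"along n",(tip-D)@n,"lateral",(tip-D)-((tip-D)@n)*n)
```

Request:
servo_tool([
  [0, 0, 0, 0.05, 0.05, -0.3, -1],
  [0, 0, 0, 0.05, 0.1, -0.3, -1],
  [0, 0, 0, 0, 0, 0, -1],
])

```text
clock: 15.38
eef_pos: [543.3, -59.3, 199.8]
ee_rot: [-163.0, -10.7, -2.2]
ft_force: [-0.6, 0.5, 0.1]
width: 0.26
gripper_force: 30.0
```

Request:
servo_tool([
  [0, 0, 0, 0.05, 0.05, -0.2, -1],
  [0, 0, 0, 0, 0, 0, -1],
  [0, 0, 0, 0, 0, 0, -1],
])

```text
clock: 15.75
eef_pos: [543.7, -58.7, 197.9]
ee_rot: [-163.0, -10.7, -2.2]
ft_force: [-0.5, -0.8, 0.4]
width: 0.262
gripper_force: 30.0
```

```bash
python3 chk.py 2>/dev/null
```

```text
axis err deg nan [-0.18843791 -0.2853995   0.93970116] tip-disc [ 0.06755923  1.23866828 -2.39766752] along n -2.619596626273883 lateral [-0.42754453  0.49208324  0.06475331]
[543.71242753 -58.74662605 197.94880962] [-0.52080647 -0.81171756  0.39575342] 29.999728202819824
```

Request:
servo_tool([
  [0, 0, 0, 0.03, 0.05, -0.15, -1],
  [0, 0, 0, 0.03, 0.03, -0.13, -1],
  [0, 0, 0, 0, 0, 0, -1],
  [0, 0, 0, 0, 0, 0, -1],
  [0, 0, 0, 0, 0, 0, -1],
])

```text
clock: 16.38
eef_pos: [544.3, -57.9, 195.2]
ee_rot: [-163.0, -10.7, -2.2]
ft_force: [-0.6, -1.0, 1.5]
width: 0.265
gripper_force: 30.0
```

Request:
servo_tool([
  [0, 0, 0, 0, 0, 0, -1],
  [0, 0, 0, 0, 0, 0, -1],
  [0, 0, 0, 0, 0, 0, -1],
  [0, 0, 0, 0, 0, 0, -1],
  [0, 0, 0, 0, 0, 0, -1],
])

```text
clock: 17.0
eef_pos: [544.3, -57.9, 195.1]
ee_rot: [-163.0, -10.7, -2.2]
ft_force: [-0.3, -0.9, 2.1]
width: 0.259
gripper_force: 30.0
```

```bash
python3 chk.py 2>/dev/null
python3 - <<'E'
from h import *
F=[]
for n in ("scene","wrist","top"): 
    c,im=snap(n,n[0]+"9"); F.append(telemetry.observe()["ft_force"])
    if n=="scene": cv2.imwrite("pics/s9c.png",cv2.resize(im[190:330,210:350],(700,700))[:, :, ::-1][:600])
print(np.mean(F,0))
E
```

```text
axis err deg nan [-0.18843602 -0.2854333   0.93969128] tip-disc [ 0.68550143  2.08156686 -5.23475939] along n -5.643480151012952 lateral [-0.38111632  0.47317501  0.07011195]
[544.33054398 -57.90683974 195.1108074 ] [-0.2749964  -0.9342532   2.06016399] 29.999481439590454
[-0.32314699 -0.66263986  2.30462285]
```

View pics/s9c.png

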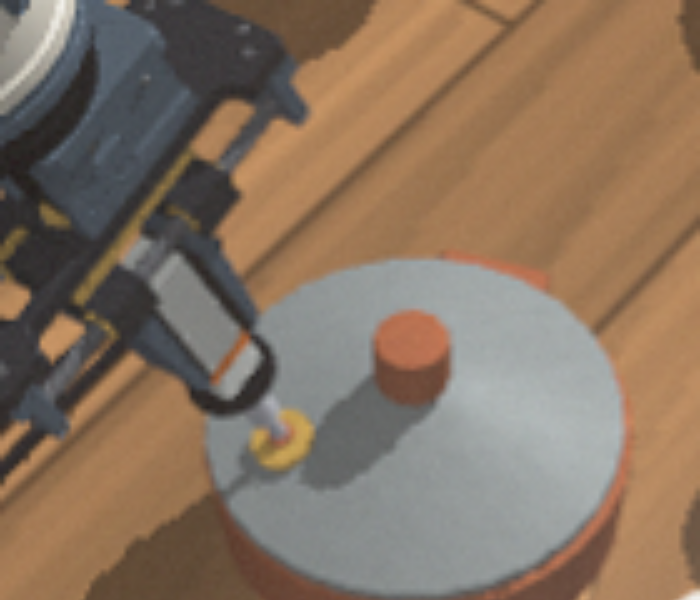

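The tip rests in the middle of the brass disc at crop (282,435), square to it. Position puts it about 5.6 mm in and force about 7.7 mm, so I'll back off 1 mm to centre between them.

Request:
servo_tool([
  [0, 0, 0, -0.02, -0.03, 0.1, -1],
  [0, 0, 0, 0, 0, 0, -1],
  [0, 0, 0, 0, 0, 0, -1],
  [0, 0, 0, 0, 0, 0, -1],
  [0, 0, 0, 0, 0, 0, -1],
])

```text
clock: 17.77
eef_pos: [544.1, -58.2, 196.1]
ee_rot: [-163.0, -10.7, -2.2]
ft_force: [0.2, -0.1, 2.1]
width: 0.263
gripper_force: 30.0
```

Request:
servo_tool([
  [0, 0, 0, 0, 0, 0, -1],
  [0, 0, 0, 0, 0, 0, -1],
  [0, 0, 0, 0, 0, 0, -1],
  [0, 0, 0, 0, 0, 0, -1],
  [0, 0, 0, 0, 0, 0, -1],
])

```text
clock: 18.4
eef_pos: [544.1, -58.2, 196.1]
ee_rot: [-163.0, -10.7, -2.2]
ft_force: [-0.1, -0.1, 1.4]
width: 0.265
gripper_force: 30.0
```

```bash
python3 chk.py 2>/dev/null; python3 -c "
from rig import order;print(order.finish_job())"
```

```text
axis err deg nan [-0.18836792 -0.28543118  0.93970558] tip-disc [ 0.43671648  1.7558348  -4.2561761 ] along n -4.58375786868523 lateral [-0.42961376  0.4494638   0.05255629]
[544.08803148 -58.23237723 196.09070736] [-0.10659146 -0.07597128  1.4477661 ] 29.999598562717438
the job is handed in; nothing more can be done
None
```

I handed the job in at 18.4 s with the lid home on the pot and let go. The gripper holds the thermometer steady and square on the brass disc's middle, with the sprung tip about 4.6 mm in by position and nearer 7 mm by force; no verdict was shown.

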